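Lock the sample carousel with its sliding bar

ROBOT

A 6-joint arm with a two-finger parallel gripper is mounted at the origin on the work surface. World frame = base frame: x ahead of the robot, y to its left, z up, the work surface at z = 0. Lengths are in m, angles in rad, forces in N, time in s.
With the tool pointing down it reaches from about 0.35 to 0.975 m from the base axis. Payload 4.9 kg.
Tool frame: the origin (TCP) lies at the very end of the fingers, on their centre line; the grasp point (between the pads) lies 19 mm behind it; x points along the fingers, y is the direction in which the jaws open and shut, and the axes are right-handed (so a half turn about x gives the same grasp; the last joint's range is limited). The gripper opens to 85 mm and grips with 20 to 120 N. Pads are 22 mm wide; open, the fingers measure 114 mm over their backs; the gripper's body (76 mm by 85 mm) begins 54 mm behind the grasp point. The pads swing forward as they close: fully open they stand 13 mm farther back than shut.
Start: joints at [-1.365, 0.053, 1.613, -0, 1.476, -0.119], TCP at [0.199, -0.592, 0.231] pointing down, gripper open.
Joint ranges: [-3.01, 3.01], [-1.01, 2.22], [0.06, 2.58], [-1.02, 4.17], [0.09, 2.62], [-3.14, 3.14]. Speed limits (rad/s): [2.57, 2.57, 3.14, 3.14, 3.14, 3.14].

INTERFACE

Orientations are given as a 3x3 rotation matrix whose columns are the frame's x, y, z axes.
In Python, from cell import bot gives the robot as it stands.
- The arm moves only by the tool drive_tool, never from a script. Its argument "series" is a list of rows, each a list of 2 entries, a list of its own where there are three numbers: the shift along the world's x, y, z scaled (see below), then the turn, a rotation vector about the world's x, y, z scaled (see below). In form: [[[x, y, z], [ax, ay, az]], ...]. A call has 1 to 5 rows; each row shifts and turns the commanded pose from where the row before left it; what a row does not reach is not made up. The controller multiplies each number of a shift by 80 mm and each number of a turn by 45 degrees. A row lasts 1/12 s, in which the tool goes at most 41.7 mm and 7.16 degrees, less where a joint would pass 70% of its speed; a pose out of reach is approached as far as the arm can. A call with a number of a shift or a turn outside -1 to 1 is refused whole. A call with a gripper value outside its range is refused whole. "grip" is the closure, from 0 (fully open) to 1 (shut), set as the call begins (left out, the last holds). The fingers move at their own pace and stop on an object; the grip force is fixed at half the most. Time passes only in rows, so rows that do not move let the fingers close. It gives the time, the measured TCP pose, the force and the opening at its end, in the units of the state.
- bot.read_state(): the state, without advancing time (a new reading comes with each control period).
- bot.grab_frame(name): name is "scene" or "side" or "wrist"; returns the picture (480x640x3 uint8, red, green, blue); there is no depth.
- bot.get_calibration(name): a dict with "fx", "fy", "cx", "cy" (pixels), "rvec" (rotation vector, rad) and "tvec" (3), from world to camera coordinates, as OpenCV has them. Camera axes: x right, y down, z forward; pixel columns grow to the right and rows downward; lengths in m; the calibration is good to about 2 mm. A picture is of the moment at which its call begins: read the wrist's pose just before it. get_calibration takes no time and is no camera call; for the wrist camera it gives the pose at the moment of the call.
- bot.finish_job(): hands the job in, once; it reports no verdict.
Trained networks look in the newest picture that a camera, given by its name, has taken for a name from the list of things; names that differ only in an ending like _2 or _b are one class to them, and where a whole thing is asked for, a point or a joint stands for the part that bears it (a point fixed in the world has none). Each returns a list of dicts, best first, with "confidence" (0 to 1); they miss things now and then, are a little off and sometimes report something else, mostly with a low value. They report only what shows in the picture. A call takes as long as a camera call. They do not tell look-alikes from the thing itself.
- bot.recognise(camera, thing): "location" ([row, column] in pixels, amid what is visible of it).
- bot.tip_of(camera, thing): "location" ([row, column] in pixels: a listed point, or the origin of a listed thing).
The state is a dict: "time": time; "joints": joint angles; "qd": joint speeds; "tau": joint torques, N m; "ee_pos": TCP position; "eef_rot": TCP orientation; "contact_force": force on the tool from outside, world axes, zero at the start; "torque": the same for the moment, N m; "finger_gap": finger opening in m.
Only numpy, scipy, OpenCV 4.12 (cv2) and the standard library are available. Lean on these libraries where they do the work, as an engineer would, in place of code of your own. Each camera call takes 0.05 s, during which the arm holds its last target.

TASK

Lock the round vial carousel of this sampler for transport: with the fingertips, push one of its two upright fins round until the slot across the carousel lines up with the square steel locking bar, then push the bar by its upright plate through the slot until it is fully home, the plate up against the two stop posts. Only push: do not pinch the fins or the plate, do not lift the bar, and leave the bottle, jar, beaker and screwdriver alone.

Things in the scene. Friction and masses are not known exactly. Their poses are not given: they have to be found in the camera images.
- lock_base: Fixed aluminium plate 15 mm thick on the bench, carrying the mechanism. Origin at bench height under the carousel's axis; x = the way the bar is pushed, z up. Wide part: x -60 to 90, y -72 to 72 mm. Narrow part: x -296 to -60, with the bar's open-topped guide; cheeks at y 8 to 16 mm either side, tops 37 mm above the bench.
- stop_posts (a point): Midpoint between the faces, turned to the push plate, of two dark stop posts (lock_base x -76 mm), 60 mm above the bench. The posts stand 8 to 24 mm either side of the bar, tops at 60 mm; the plate's front face rests on them when the bar is home.
- keeper (a point): Centre of the mouth of the keeper (dark staple beyond the carousel) that takes the bar's nose when home: lock_base x 62 to 84 mm, opening 21 mm wide, top 53 mm above the bench.
- carousel (a joint): Turn of the carousel about its upright axis, rad, counter-clockwise from above. The slot is parallel to the bar at 0 and equally at pi (either will do). No end stops; turns stiffly both ways (0.08 N m, some 2 N at a fin) and stays where it is left.
- carousel_top (a point): Centre of the carousel's top face, 45 mm above the bench; turns with it, x along the slot. White disc 110 mm across with a slot 22 mm wide, 21 mm deep, right across its middle, open at both ends. Grey vial caps near the rim stand up to 51 mm above the bench. The bar's round nose enters if lined up within about 0.1 rad; else the disc blocks it.
- fin_a (a point): Middle of the top edge of one of two equal upright steel fins on the carousel: a flat blade 10 mm thick, 24 mm long along the radius (27 to 51 mm from the axis), 33 mm high (45 to 78 mm above the bench). Fin a lies on the +y side of carousel_top, square to the slot.
- fin_b (a point): The same for the other fin, on the -y side of carousel_top.
- bar: Loose steel bar, 14 mm square, 204 mm long, 0.4 kg, lying in the guide 25 mm above the bench, 1 mm play each side; slides freely along lock_base x. Origin on its underside under the push plate's middle; x towards the round nose (158 mm ahead; tail 46 mm behind). Origin starts at lock_base x -236 to -218 mm, nose just short of the carousel; home is x -82 mm.
- bar_plate (a point): Middle of the top edge of the back face (the one to push) of the bar's upright push plate, 85 mm above the bench. The plate is 12 mm thick, 44 mm wide across the bar, and reaches from 39 to 85 mm above the bench. Behind it the bar's tail lies, top 39 mm above the bench.
- solvent_bottle: Bystander: small amber bottle, 54 mm across, 110 mm high, standing; origin under its centre.
- jar: Bystander: small capped glass jar, 38 mm across, 50 mm high; origin under its centre.
- beaker: Bystander: small glass beaker, 52 mm across, 60 mm high; origin under its centre.
- screwdriver: Bystander: screwdriver lying on the bench, 150 mm long; origin under its middle.
Not all that is in view belongs to the job. Of the things like the bar, leave any that is pink; of the rest the smaller one is meant.

How it is judged:
On the way:
1. the carousel's slot is turned into line with the bar (within 0.12 rad) (angle between the x axis of carousel_top and the x axis of lock_base, either way round below 0.12 rad), for 0.1 s.
At the end, for the whole second after the job is handed in: The bar lies flat in its guide, pushed through the carousel's slot, its plate within 5 mm of the stop posts (nose in the keeper), the slot in line with the bar within 0.16 rad, everything at rest (x of bar in the frame of lock_base above -0.087 m and z of bar in the frame of lock_base below 0.03 m and angle between the x axis of bar and the x axis of lock_base, either way round below 0.08 rad and angle between the x axis of carousel_top and the x axis of lock_base, either way round below 0.16 rad and linear speed of bar below 0.01 m/s and velocity of joint carousel between -0.05 and 0.05 rad/s); the robot touches nothing.
It fails at once if the bottle, jar, beaker or screwdriver is moved or lifted by more than 25 mm (distance of any of solvent_bottle, jar, beaker, screwdriver from where it was at the start of the episode above 0.025 m).
It fails at once if the bar is lifted more than 10 mm out of its guide (z of bar in the frame of lock_base above 0.035 m).
It fails at once if the bar's plate is pinched (fingers press on its front and back halves at once) (contact force between the fingers and bar_c0 above 1.5 N and contact force between the fingers and bar_c1 above 1.5 N).
It fails at once if a fin of the carousel is pinched (fingers press on both its sides at once) ((contact force between the fingers and carousel_c2 above 1.5 N and contact force between the fingers and carousel_c3 above 1.5 N) or (contact force between the fingers and carousel_c9 above 1.5 N and contact force between the fingers and carousel_c10 above 1.5 N)).
It also fails if it takes over 51 s, if anything falls off the work surface, if the arm or the gripper's body presses on something with over 40 N, if the wrist force passes 120 N, or if a joint passes its speed limit or range.

## Working session

There is one attempt and no reset: what is moved stays moved. The work goes in short steps, Python scripts to look and compute and a tool call to move; the robot and the scene stay as the last step left them, time stands still between calls to the robot, and variables do not carry over. Pictures are saved under pics/ and viewed, and the job is handed in when it is done.

Besides the shell and the picture viewer there is one more tool, called after "Emit:" by a JSON object that holds its "api" and its "payload", one argument or row to a line. drive_tool: Moves the arm, as the interface text tells. Shifts and turns lie within -1 to 1; 1 stands for 80 mm of shift or 45 degrees of turn. Its arguments: {"type":"object","properties":{"series":{"type":"array"},"grip":{"type":"number"}},"required":["series"]}

```bash
mkdir -p pics; ls; cat > h.py <<'E'
from cell import bot
import cv2, numpy as np
def snap(c,n):
    im=bot.grab_frame(c); cv2.imwrite(f'pics/{n}.png',cv2.cvtColor(im,cv2.COLOR_RGB2BGR)); return im
def ray(c,rc,z):
    k=bot.get_calibration(c); R,_=cv2.Rodrigues(np.array(k['rvec'],float)); t=np.array(k['tvec'],float).ravel()
    d=R.T@np.array([(rc[1]-k['cx'])/k['fx'],(rc[0]-k['cy'])/k['fy'],1]); o=-R.T@t
    return o+d*(z-o[2])/d[2]
def proj(c,P):
    k=bot.get_calibration(c); K=np.array([[k['fx'],0,k['cx']],[0,k['fy'],k['cy']],[0,0,1.]])
    p,_=cv2.projectPoints(np.array(P,float).reshape(-1,1,3),np.array(k['rvec'],float),np.array(k['tvec'],float),K,None); return p.reshape(-1,2)
E
python3 - <<'E'
from h import *
np.set_printoptions(precision=3,suppress=True)
for c in ('scene','side'):
    snap(c,c+'0')
    k=bot.get_calibration(c);R,_=cv2.Rodrigues(np.array(k['rvec'],float));print(c,-R.T@np.array(k['tvec']).ravel())
    for n,z in (('carousel_top',.045),('fin_a',.078),('fin_b',.078),('bar_plate',.085),('stop_posts',.06),('keeper',.04),('bar',.025),('lock_base',0)):
        for d in bot.tip_of(c,n)[:4]: print(c,n,np.round(d['location'],1),round(d['confidence'],2),ray(c,d['location'],z))
print(bot.read_state())
E
```

```text
pics
scene [1.058 0.039 0.546]
scene carousel_top [275.9 454.8] 0.94 [0.572 0.166 0.045]
scene carousel_top [255.9 489.7] 0.53 [0.52  0.221 0.045]
scene fin_a [255.  486.8] 0.63 [0.555 0.205 0.078]
scene fin_b [255.  486.8] 0.63 [0.555 0.205 0.078]
scene bar_plate [262.1 297.9] 0.88 [ 0.62  -0.059  0.085]
scene bar_plate [177.9 357.3] 0.85 [0.406 0.002 0.085]
scene bar_plate [238.1 146.1] 0.72 [ 0.609 -0.288  0.085]
scene stop_posts [271.5 406.4] 0.97 [0.589 0.093 0.06 ]
scene keeper [281.9 492. ] 0.86 [0.57  0.221 0.04 ]
scene keeper [278.4 458.9] 0.5 [0.571 0.173 0.04 ]
scene bar [203.1 351.6] 0.79 [ 0.401 -0.005  0.025]
scene bar [273.7 158.6] 0.74 [ 0.623 -0.277  0.025]
scene lock_base [296.8 453.2] 0.57 [0.573 0.172 0.   ]
side [0.467 0.482 0.657]
side carousel_top [370.1 282.5] 0.66 [0.57  0.171 0.045]
side fin_a [331.5 277. ] 0.92 [0.583 0.133 0.078]
side fin_a [382.5 288.3] 0.67 [0.554 0.203 0.078]
side fin_b [331.5 277. ] 0.92 [0.583 0.133 0.078]
side fin_b [382.5 288.3] 0.67 [0.554 0.203 0.078]
side bar_plate [223.8 277.6] 0.94 [ 0.62  -0.06   0.085]
side bar_plate [275.6 4
[... 244 characters left out ...]
side bar [250.6 277.5] 0.85 [ 0.624 -0.055  0.025]
side bar [298.2 429.1] 0.85 [0.372 0.012 0.025]
side bar [224.4 280.1] 0.35 [ 0.631 -0.116  0.025]
side lock_base [382.6 285.1] 0.93 [0.571 0.167 0.   ]
{'time': 0.9, 'joints': array([-1.365,  0.053,  1.613, -0.   ,  1.476, -0.119]), 'qd': array([-0.   ,  0.   , -0.001,  0.   ,  0.   , -0.001]), 'tau': array([  0.   , -39.367, -37.047,  -0.   ,   0.   ,  -0.   ]), 'ee_pos': array([ 0.199, -0.592,  0.231]), 'eef_rot': array([[-0.   ,  0.319, -0.948],
       [-0.   , -0.948, -0.319],
       [-1.   ,  0.   ,  0.   ]]), 'contact_force': array([-0.785,  0.507,  1.203]), 'torque': array([-0.034,  0.018, -0.026]), 'finger_gap': 0.08523973469424508}
```

View pics/scene0.png

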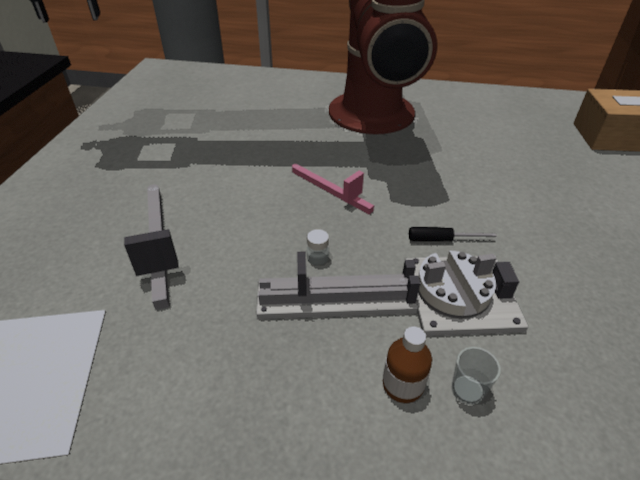

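View pics/side0.png

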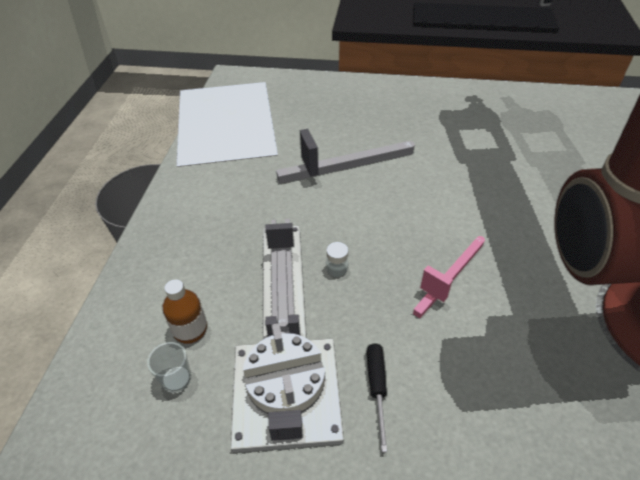

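The pictures show the carousel at about (276,455) in the scene view and (370,283) in the side view. The bar lies in its guide with its plate at (262,298), and the large grey bar at the left and the pink bar are decoys. Next I fit the base pose and overlay the model.

```bash
cat > fit.py <<'E'
from h import *
from scipy.optimize import least_squares
np.set_printoptions(precision=4,suppress=True)
obs=[('scene',(275.9,454.8),(0,0,.045)),('scene',(271.5,406.4),(-.076,0,.06)),('scene',(262.1,297.9),('b',0,.085)),('scene',(296.8,453.2),(0,0,0)),
('side',(370.1,282.5),(0,0,.045)),('side',(316,281.7),(-.076,0,.06)),('side',(223.8,277.6),('b',0,.085)),('side',(382.6,285.1),(0,0,0)),
('side',(331.5,277),('f',-1)),('side',(382.5,288.3),('f',1)),('scene',(255,486.8),('f',1))]
def W(p,P):
    c,s=np.cos(p[2]),np.sin(p[2]); x,y,z=P
    return np.array([p[0]+c*x-s*y,p[1]+s*x+c*y,z])
def loc(p,P):
    if P[0]=='b': return W(p,(p[3],0,P[2]))
    if P[0]=='f': return W(p,(P[1]*.039*np.cos(p[4]),P[1]*.039*np.sin(p[4]),.078))
    return W(p,P)
def res(p): return np.concatenate([proj(c,loc(p,P))[0]-np.array(rc)[::-1] for c,rc,P in obs])
E
python3 - <<'E'
from fit import *
r=least_squares(res,[.571,.168,1.78,-.235,.17],loss='soft_l1',f_scale=3)
p=r.x;print(p,np.degrees(p[4]));print(res(p).reshape(-1,2))
np.save('p.npy',p)
for c in ('scene','side'):
    im=cv2.imread(f'pics/{c}0.png'); s=2
    def line(L,col):
        q=proj(c,[W(p,P) for P in L]); cv2.polylines(im,[np.round(q).astype(int)],False,col,1)
    line([(-.06,-.072,.015),(.09,-.072,.015),(.09,.072,.015),(-.06,.072,.015),(-.06,-.072,.015)],(0,0,255))
    line([(-.296,-.016,.037),(-.076,-.016,.037)],(0,255,0));line([(-.296,.016,.037),(-.076,.016,.037)],(0,255,0))
    for sg in(1,-1):
        a=p[4];line([(sg*r_*np.cos(a),sg*r_*np.sin(a),.078) for r_ in(.027,.051)],(255,0,0))
    line([(p[3],-.022,.085),(p[3],.022,.085),(p[3]+.012,.022,.085),(p[3]+.012,-.022,.085)],(255,0,255))
    line([(.055*np.cos(t),.055*np.sin(t),.045) for t in np.linspace(0,6.3,40)],(0,255,255))
    x0,y0=(240,200) if c=='scene' else (200,190)
    cv2.imwrite(f'pics/ov_{c}.png',cv2.resize(im[y0:y0+ (160 if c=='scene' else 270),x0:x0+ (300 if c=='scene' else 160)],None,fx=2.2,fy=2.2,interpolation=cv2.INTER_CUBIC))
E
```

```text
[ 0.5701  0.1686  1.7859 -0.2336  0.1717] 9.837417614347057
[[ 1.9465 -0.6851]
 [ 0.8212 -1.4126]
 [-0.1582 -0.2789]
 [-2.4979 -1.7892]
 [ 0.5692 -1.5484]
 [-0.8115 -0.893 ]
 [-0.2351  0.2463]
 [ 0.1993  1.3136]
 [-1.3527 -0.2393]
 [-0.9088  0.8524]
 [-0.3958  0.3209]]
```

View pics/ov_scene.png

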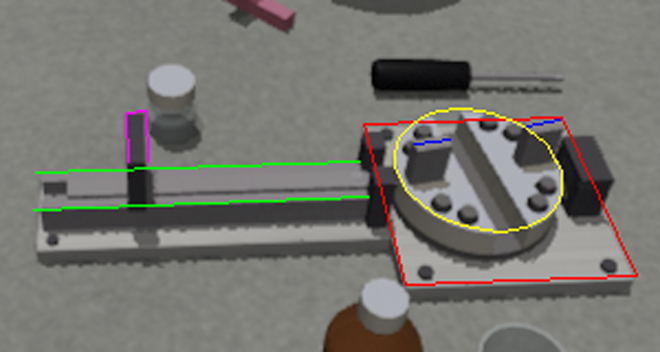

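View pics/ov_side.png

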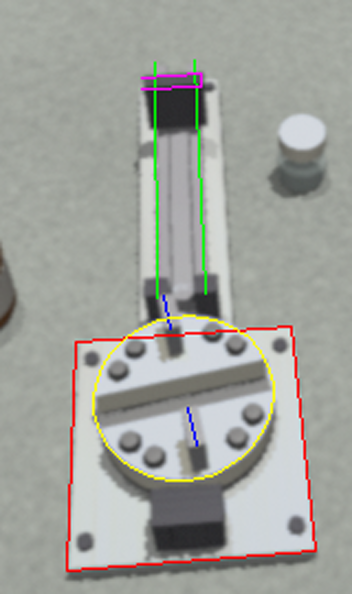

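Emit:
{"api": "drive_tool", "payload": {
  "series": [
    [[0.23,0.46,0],[0,0,0]],
    [[0.23,0.46,0],[0,0,0]],
    [[0.23,0.46,0],[0,0,0]],
    [[0.23,0.46,0],[0,0,0]],
    [[0.23,0.46,0],[0,0,0]]
  ],
  "grip": 1
}}

```text
time: 1.32
ee_pos: [0.2919, -0.4067, 0.2313]
eef_rot: [[0.0, 0.318, -0.948], [-0.0, -0.948, -0.318], [-1.0, 0.0, -0.0]]
contact_force: [0.9, -0.2, 0.5]
finger_gap: 0.0256
```

Emit:
{"api": "drive_tool", "payload": {
  "series": [
    [[0.23,0.46,0],[0,0,0]],
    [[0.23,0.46,0],[0,0,0]],
    [[0.23,0.46,0],[0,0,0]],
    [[0.23,0.46,0],[0,0,0]],
    [[0.23,0.46,0],[0,0,0]]
  ]
}}

```text
time: 1.73
ee_pos: [0.3839, -0.2225, 0.2316]
eef_rot: [[0.001, 0.319, -0.948], [-0.001, -0.948, -0.319], [-1.0, 0.001, -0.001]]
contact_force: [1.0, -0.6, 0.2]
finger_gap: 0.0002
```

Emit:
{"api": "drive_tool", "payload": {
  "series": [
    [[0.23,0.46,0],[0,0,0]],
    [[0.23,0.46,0],[0,0,0]],
    [[0.23,0.46,0],[0,0,0]],
    [[0.23,0.46,0],[0,0,0]],
    [[0.23,0.46,0],[0,0,0]]
  ]
}}

```text
time: 2.15
ee_pos: [0.476, -0.0382, 0.2317]
eef_rot: [[0.001, 0.319, -0.948], [-0.0, -0.948, -0.319], [-1.0, 0.001, -0.001]]
contact_force: [1.5, -1.2, 0.0]
finger_gap: 0.0002
```

Emit:
{"api": "drive_tool", "payload": {
  "series": [
    [[0.23,0.46,0],[0,0,0]],
    [[0.23,0.46,0],[0,0,0]],
    [[0.23,0.46,0],[0,0,0]],
    [[0.23,0.46,0],[0,0,0]],
    [[0,0,0],[0,0,0]]
  ]
}}

```text
time: 2.57
ee_pos: [0.5506, 0.1124, 0.231]
eef_rot: [[0.0, 0.325, -0.946], [0.003, -0.946, -0.325], [-1.0, -0.002, -0.001]]
contact_force: [-1.1, -0.5, 0.1]
finger_gap: 0.0002
```

Emit:
{"api": "drive_tool", "payload": {
  "series": [
    [[0.05,0.1,-0.4],[0,0,0.07]],
    [[0.02,0.04,-0.4],[0,0,0]],
    [[0,0,-0.4],[0,0,0]],
    [[0,0,-0.4],[0,0,0]],
    [[0,0,0],[0,0,0]]
  ]
}}

```text
time: 2.98
ee_pos: [0.5493, 0.1176, 0.0956]
eef_rot: [[-0.014, 0.371, -0.929], [-0.001, -0.929, -0.371], [-1.0, -0.004, 0.013]]
contact_force: [-1.2, -0.2, -1.9]
finger_gap: 0.0001
```

```bash
cat > look.py <<'E'
from fit import *
import sys
n=sys.argv[1]; p=np.load('p.npy')
for c in sys.argv[2:]:
    im=snap(c,f'{c}{n}')
    for d in bot.tip_of(c,'fin_a')[:3]: print(c,'fin',np.round(d['location'],1),round(d['confidence'],2),ray(c,d['location'],.078))
    for d in bot.tip_of(c,'bar_plate')[:3]: print(c,'plate',np.round(d['location'],1),round(d['confidence'],2),ray(c,d['location'],.085))
s=bot.read_state();R=np.array(s['eef_rot']);e=np.array(s['ee_pos'])
d=e[:2]-p[:2];c_,s_=np.cos(p[2]),np.sin(p[2])
print('t',s['time'],'tcp',e,'base xy',c_*d[0]+s_*d[1],-s_*d[0]+c_*d[1],'tool y yaw rel base',np.degrees(np.arctan2(R[1,1],R[0,1])-p[2])%180,'F',s['contact_force'])
E
python3 look.py 1 scene side wrist
```

```text
scene fin [255.9 490.3] 0.81 [0.5557 0.2102 0.078 ]
scene fin [266.3 432.3] 0.76 [0.5906 0.1271 0.078 ]
scene plate [238.9 144.2] 0.84 [ 0.6114 -0.2897  0.085 ]
scene plate [259.9 297.8] 0.63 [ 0.6163 -0.0602  0.085 ]
scene plate [180.1 360.4] 0.56 [0.4116 0.0081 0.085 ]
side fin [331.7 278. ] 0.88 [0.5815 0.1328 0.078 ]
side fin [381.1 285.5] 0.84 [0.5583 0.2021 0.078 ]
side plate [278.9 435.4] 0.66 [0.3715 0.0209 0.085 ]
wrist fin [217.7 141.8] 0.82 [0.5579 0.2046 0.078 ]
wrist fin [220.4 314.6] 0.8 [0.5847 0.1341 0.078 ]
wrist fin [234.  390.7] 0.24 [0.5914 0.1005 0.078 ]
wrist plate [217.  143.7] 0.69 [0.5611 0.2014 0.085 ]
t 3.4333 tcp [0.5558 0.1181 0.1053] base xy -0.04631031422138711 0.024761339520206857 tool y yaw rel base 9.429153335887435 F [-0.0135  0.1382  0.8225]
```

View pics/wrist1.png

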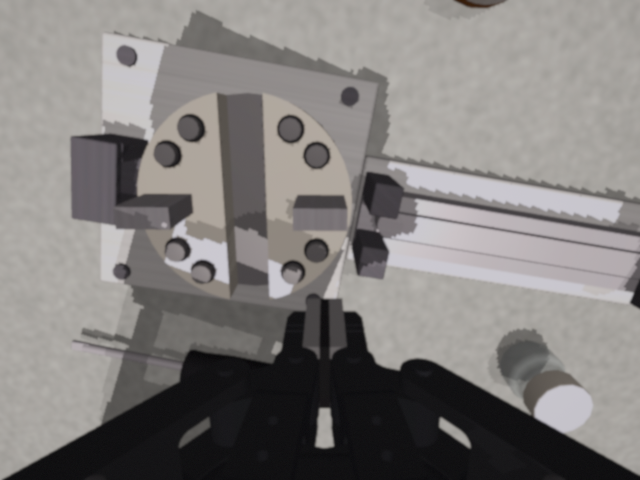

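View pics/side1.png

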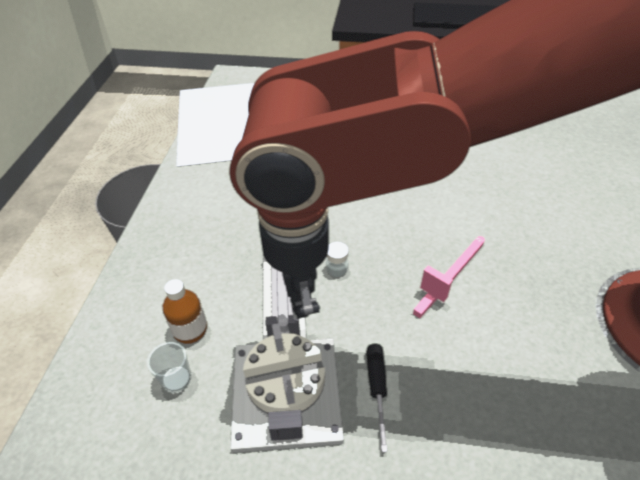

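Emit:
{"api": "drive_tool", "payload": {
  "series": [
    [[0,0,-0.26],[0,0,0]],
    [[0,0,-0.26],[0,0,0]],
    [[0.07,0.05,0],[0,0,0]],
    [[0.07,0.05,0],[0,0,0]],
    [[0,0,0],[0,0,0]]
  ]
}}

```text
time: 3.85
ee_pos: [0.5679, 0.1269, 0.0633]
eef_rot: [[0.003, 0.371, -0.929], [0.001, -0.929, -0.371], [-1.0, 0.001, -0.003]]
contact_force: [0.9, -0.3, -0.1]
finger_gap: 0.0001
```

```bash
python3 look.py 2 wrist
python3 - <<'E'
from fit import *
p=np.load('p.npy')
th=np.radians(np.linspace(189,270,14)); 
q=[W(p,(*(.039*np.array([np.cos(t),np.sin(t)])-.016*np.array([-np.sin(t),np.cos(t)])),0))[:2] for t in th]
print(q[0],q[-1]);print(np.diff(q,axis=0)/.08, 81/13/45)
E
```

```text
wrist fin [285.  326.7] 0.8 [0.5863 0.1332 0.078 ]
wrist fin [282.3 110.3] 0.56 [0.5595 0.2031 0.078 ]
t 4.0 tcp [0.5672 0.1264 0.0634] base xy -0.0406670593546833 0.01189667506611113 tool y yaw rel base 9.454427658412527 F [ 0.5342 -0.077  -0.4458]
[0.5694 0.1265] [0.6116 0.1613]
[[0.0572 0.0021]
 [0.0567 0.0083]
 [0.0554 0.0144]
 [0.0535 0.0204]
 [0.051  0.0261]
 [0.0479 0.0314]
 [0.0442 0.0364]
 [0.04   0.041 ]
 [0.0353 0.0451]
 [0.0302 0.0487]
 [0.0247 0.0517]
 [0.019  0.054 ]
 [0.013  0.0558]] 0.13846153846153847
```

View pics/wrist2.png

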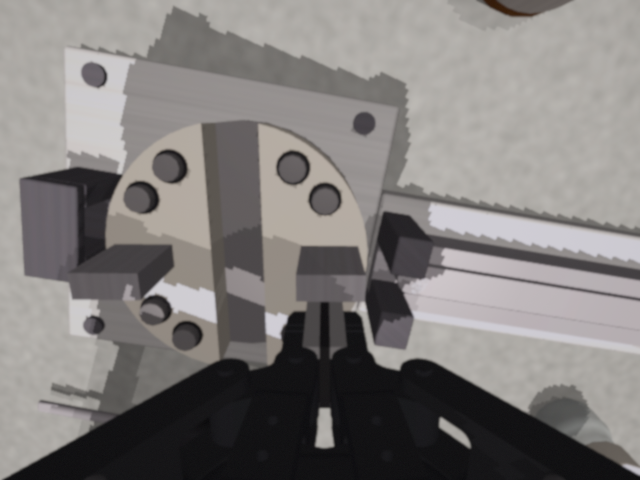

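The fingertips at (325,305) stand beside the near fin at (330,260), short of contact. I start the arc push.

Emit:
{"api": "drive_tool", "payload": {
  "series": [
    [[0.08,0.005,0],[0,0,0.13]],
    [[0.057,0.008,0],[0,0,0.14]],
    [[0.055,0.014,0],[0,0,0.14]],
    [[0.054,0.02,0],[0,0,0.14]],
    [[0.051,0.026,0],[0,0,0.14]]
  ]
}}

```text
time: 4.42
ee_pos: [0.5902, 0.1309, 0.0627]
eef_rot: [[0.001, 0.8, -0.6], [-0.002, -0.6, -0.8], [-1.0, 0.002, 0.001]]
contact_force: [0.4, -3.9, 0.6]
finger_gap: 0.0003
```

Emit:
{"api": "drive_tool", "payload": {
  "series": [
    [[0.048,0.031,0],[0,0,0.14]],
    [[0.044,0.036,0],[0,0,0.14]],
    [[0.04,0.041,0],[0,0,0.14]],
    [[0.035,0.045,0],[0,0,0.14]],
    [[0.03,0.049,0],[0,0,0.14]]
  ]
}}

```text
time: 4.83
ee_pos: [0.6067, 0.147, 0.063]
eef_rot: [[0.003, 0.996, -0.094], [-0.002, -0.094, -0.996], [-1.0, 0.003, 0.002]]
contact_force: [1.8, -4.1, 0.3]
finger_gap: 0.0003
```

```bash
python3 look.py 3 wrist side
```

```text
wrist fin [297.1 330.5] 0.78 [0.6097 0.1638 0.078 ]
wrist fin [285.7 108.2] 0.59 [0.5338 0.1758 0.078 ]
side fin [362.2 308.9] 0.87 [0.5332 0.1724 0.078 ]
side fin [351.7 254. ] 0.59 [0.6068 0.1667 0.078 ]
side plate [276.5 432.5] 0.59 [0.3756 0.017  0.085 ]
t 5.1333 tcp [0.6053 0.1482 0.0621] base xy -0.027521569574277042 -0.030004386496257984 tool y yaw rel base 71.8811571466563 F [-0.1792 -0.3326 -0.5401]
```

View pics/wrist3.png

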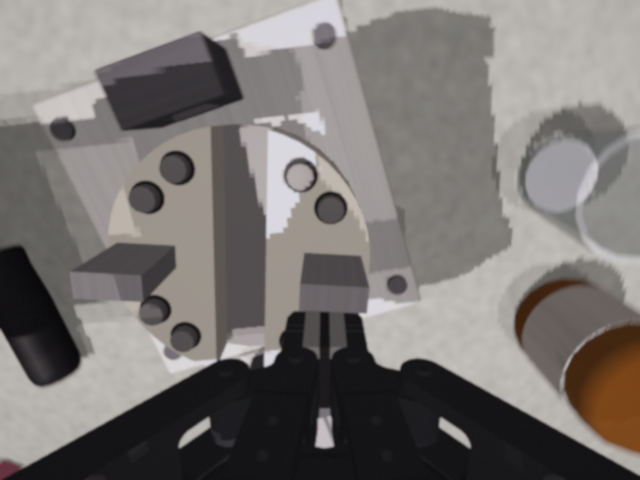

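View pics/side3.png

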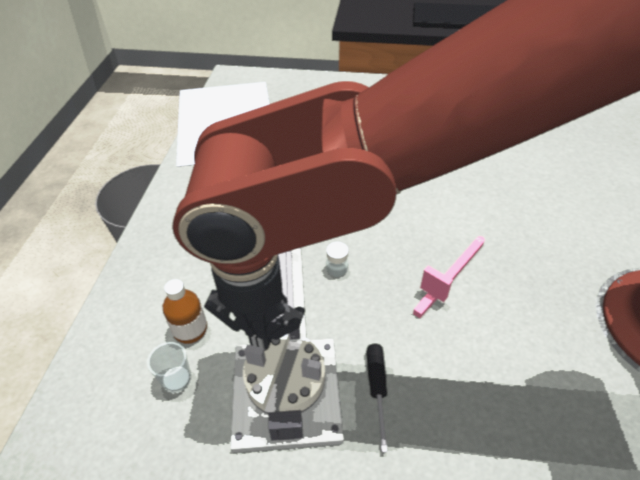

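Emit:
{"api": "drive_tool", "payload": {
  "series": [
    [[0.025,0.052,0],[0,0,0.14]],
    [[0.019,0.054,0],[0,0,0.14]],
    [[0.013,0.056,0],[0,0,0.12]],
    [[0,0,0],[0,0,0]]
  ]
}}

```text
time: 5.47
ee_pos: [0.6099, 0.1611, 0.0619]
eef_rot: [[0.0, 0.977, 0.214], [-0.0, 0.214, -0.977], [-1.0, -0.0, 0.0]]
contact_force: [-0.0, -1.1, 0.2]
finger_gap: -0.0
```

Emit:
{"api": "drive_tool", "payload": {
  "series": [
    [[0,-0.2,0],[0,0,0]],
    [[0,-0.1,0.35],[0,0,0]],
    [[0,-0.1,0.45],[0,0,0]],
    [[0,-0.1,0.3],[0,0,0]],
    [[0,0,0],[0,0,0]]
  ]
}}

```text
time: 5.88
ee_pos: [0.6137, 0.1203, 0.1572]
eef_rot: [[0.012, 0.978, 0.209], [0.001, 0.209, -0.978], [-1.0, 0.012, 0.001]]
contact_force: [1.0, -0.2, 1.8]
finger_gap: -0.0
```

```bash
python3 look.py 4 wrist side scene
```

```text
wrist fin [156.4 196.7] 0.85 [0.5328 0.1615 0.078 ]
wrist fin [155.1 333.9] 0.64 [0.6035 0.1774 0.078 ]
wrist fin [175.6 494.1] 0.63 [0.6898 0.1849 0.078 ]
side fin [362.3 252.6] 0.84 [0.6052 0.1819 0.078 ]
side fin [350.6 311.2] 0.84 [0.5328 0.1554 0.078 ]
side plate [223.9 278.8] 0.81 [ 0.6177 -0.0602  0.085 ]
side plate [274.7 434.4] 0.57 [0.3728 0.0133 0.085 ]
side plate [398.7 375.2] 0.46 [0.4459 0.2138 0.085 ]
scene fin [281.4 469.5] 0.88 [0.611  0.1766 0.078 ]
scene fin [244.6 456.2] 0.65 [0.5398 0.1629 0.078 ]
scene plate [177.4 358. ] 0.66 [0.4045 0.0033 0.085 ]
scene plate [239.8 146. ] 0.58 [ 0.6128 -0.2862  0.085 ]
scene plate [386.4 400.7] 0.37 [0.7873 0.0881 0.085 ]
t 6.3333 tcp [0.6091 0.1213 0.1481] base xy -0.05459902190930745 -0.027977336289422117 tool y yaw rel base 89.98281677012204 F [0.8957 0.2961 0.3295]
```

View pics/wrist4.png

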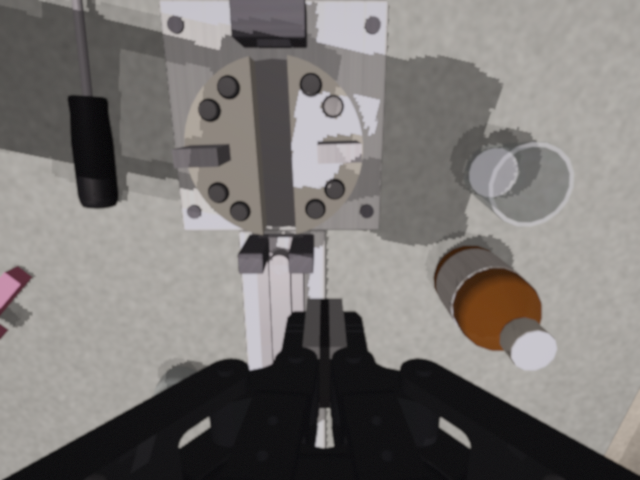

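View pics/scene4.png

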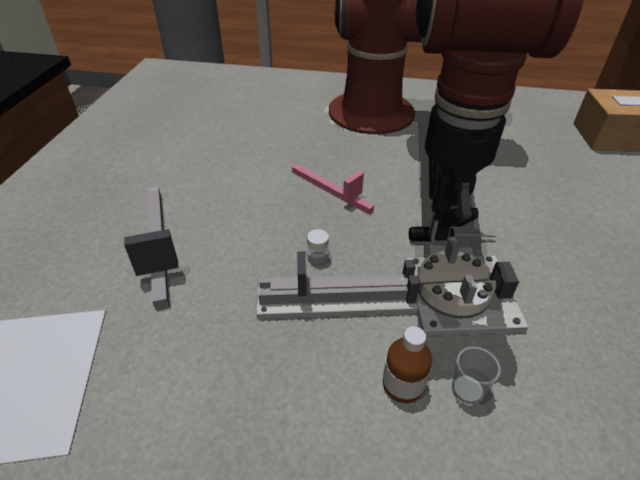

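```bash
python3 - <<'E'
import cv2
im=cv2.imread('pics/wrist4.png');cv2.imwrite('pics/w4z.png',cv2.resize(im[0:300,150:400],None,fx=2,fy=2))
cv2.imwrite('pics/w4z.png',cv2.resize(im[20:300,170:390],None,fx=2.1,fy=2.1,interpolation=cv2.INTER_CUBIC))
E
python3 - <<'E'
from fit import *
p=np.load('p.npy')
def ang(a,b,z):
    A,B=ray('wrist',a,z),ray('wrist',b,z);d=B-A;return np.degrees(np.arctan2(d[1],d[0])-p[2]),A,B
print(ang((228,262),(60,250),.045));print(ang((228,296),(57,288),.045))
q=[W(p,P) for P in [(-.05,.011,.045),(.05,.011,.045),(-.05,-.011,.045),(.05,-.011,.045),(-.2,.016,.037),(-.076,.016,.037),(.09,.072,.015),(.09,-.072,.015)]]
print(proj('wrist',q))
E
```

```text
(np.float64(1.2788686923785608), array([0.568, 0.121, 0.045]), array([0.545 , 0.2161, 0.045 ]))
(np.float64(1.3642466478181126), array([0.5891, 0.1256, 0.045 ]), array([0.5656, 0.2221, 0.045 ]))
[[264.2174 233.8621]
 [256.2348  63.2864]
 [298.7364 233.881 ]
 [295.3101  63.2565]
 [267.9992 418.555 ]
 [260.2668 267.4959]
 [160.1698  -2.4207]
 [398.4713  -2.7238]]
```

View pics/w4z.png

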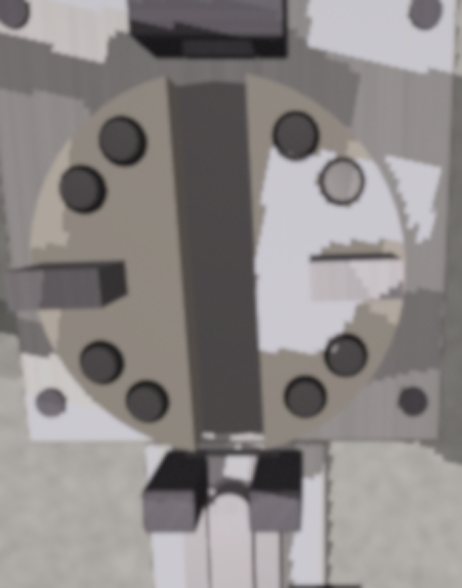

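The slot is within about 1.3° of the bar line. I move behind the plate next.

Emit:
{"api": "drive_tool", "payload": {
  "series": [
    [[0.037,-0.44,0],[0,0,0]],
    [[0.037,-0.44,0],[0,0,0]],
    [[0.037,-0.44,0],[0,0,0]],
    [[0.037,-0.44,0],[0,0,0]],
    [[0.037,-0.44,0],[0,0,0]]
  ]
}}

```text
time: 6.75
ee_pos: [0.6244, -0.0562, 0.1491]
eef_rot: [[-0.001, 0.977, 0.214], [0.0, 0.214, -0.977], [-1.0, -0.001, -0.0]]
contact_force: [0.6, 0.6, 0.2]
finger_gap: 0.0002
```

Emit:
{"api": "drive_tool", "payload": {
  "series": [
    [[0.037,-0.44,0],[0,0,0]],
    [[0,0,0],[0,0,0]],
    [[0,0,-0.25],[0,0,0]],
    [[0,0,-0.25],[0,0,0]],
    [[0,0,0],[0,0,0]]
  ]
}}

```text
time: 7.17
ee_pos: [0.6245, -0.0893, 0.1044]
eef_rot: [[-0.009, 0.977, 0.213], [0.002, 0.213, -0.977], [-1.0, -0.008, -0.004]]
contact_force: [-0.7, 1.1, -0.4]
finger_gap: 0.0001
```

```bash
python3 look.py 5 wrist scene side
```

```text
wrist plate [236.1 332.4] 0.57 [ 0.6251 -0.0632  0.085 ]
scene fin [282.5 466.4] 0.64 [0.6137 0.1723 0.078 ]
scene fin [241.4 453.9] 0.57 [0.5333 0.1599 0.078 ]
scene fin [259.5 316.3] 0.51 [ 0.6044 -0.036   0.078 ]
scene plate [241.5 148.1] 0.88 [ 0.6157 -0.2817  0.085 ]
scene plate [177.4 358. ] 0.79 [0.4045 0.0033 0.085 ]
scene plate [260.8 296.4] 0.67 [ 0.6183 -0.0618  0.085 ]
side fin [361.2 254.6] 0.88 [0.603  0.1801 0.078 ]
side fin [353.7 309.3] 0.86 [0.5346 0.1602 0.078 ]
side plate [138.8 305.1] 0.97 [ 0.6115 -0.2889  0.085 ]
side plate [274.1 434. ] 0.95 [0.3734 0.0122 0.085 ]
side plate [222.3 279.9] 0.68 [ 0.6167 -0.0639  0.085 ]
t 7.6167 tcp [ 0.6283 -0.0901  0.1109] base xy -0.2652065350721693 -0.0016265572702838516 tool y yaw rel base 89.99721724301169 F [0.617  0.2489 0.0876]
```

View pics/wrist5.png

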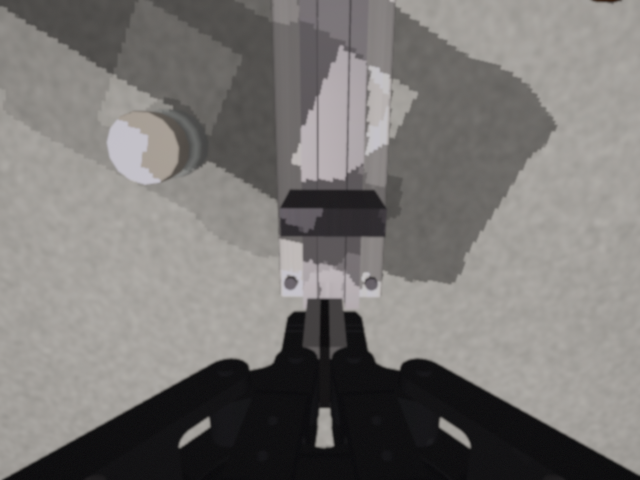

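View pics/scene5.png

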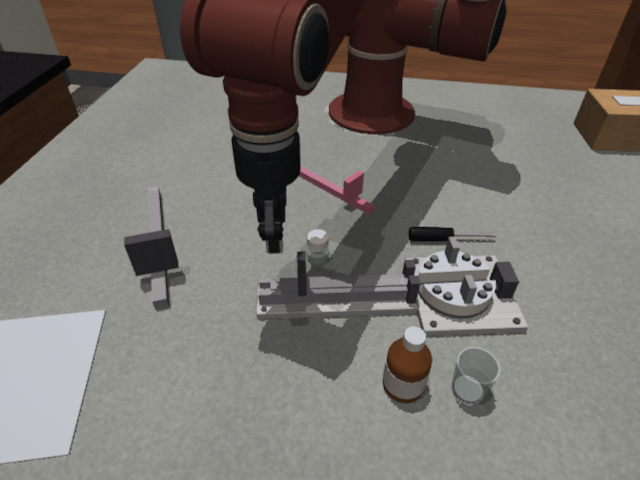

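The wrist view shows the plate's top at (235,332), ahead of the tips at (325,330). The scene view shows the slot along the bar. I descend and push.

Emit:
{"api": "drive_tool", "payload": {
  "series": [
    [[-0.01,0,-0.25],[0,0,0]],
    [[-0.01,0,-0.25],[0,0,0]],
    [[0,0,-0.25],[0,0,0]],
    [[0,0,0],[0,0,0]],
    [[-0.01,0.05,0],[0,0,0]]
  ]
}}

```text
time: 8.03
ee_pos: [0.6245, -0.0863, 0.0489]
eef_rot: [[-0.002, 0.977, 0.213], [0.0, 0.213, -0.977], [-1.0, -0.002, -0.001]]
contact_force: [0.5, 0.3, 0.1]
finger_gap: -0.0
```

Emit:
{"api": "drive_tool", "payload": {
  "series": [
    [[-0.02,0.09,0],[0,0,0]],
    [[-0.02,0.09,0],[0,0,0]],
    [[-0.03,0.12,0],[0,0,0]],
    [[-0.03,0.14,0],[0,0,0]],
    [[-0.03,0.14,0],[0,0,0]]
  ]
}}

```text
time: 8.45
ee_pos: [0.6159, -0.0392, 0.0515]
eef_rot: [[0.003, 0.977, 0.213], [-0.001, 0.213, -0.977], [-1.0, 0.003, 0.002]]
contact_force: [0.7, -3.0, 2.0]
finger_gap: -0.0004
```

```bash
python3 look.py 6 scene
```

```text
scene fin [282.3 465.5] 0.8 [0.6136 0.1711 0.078 ]
scene fin [243.  453.4] 0.67 [0.5369 0.1589 0.078 ]
scene plate [239.2 147.6] 0.81 [ 0.6112 -0.2845  0.085 ]
scene plate [260.5 322.2] 0.71 [ 0.6118 -0.0264  0.085 ]
scene plate [178.7 356.3] 0.69 [0.4088 0.0008 0.085 ]
t 8.6 tcp [ 0.6143 -0.0381  0.0496] base xy -0.21136617130419957 0.0009003146080416996 tool y yaw rel base 90.08410034809975 F [ 0.2336 -0.4853 -0.3775]
```

View pics/scene6.png

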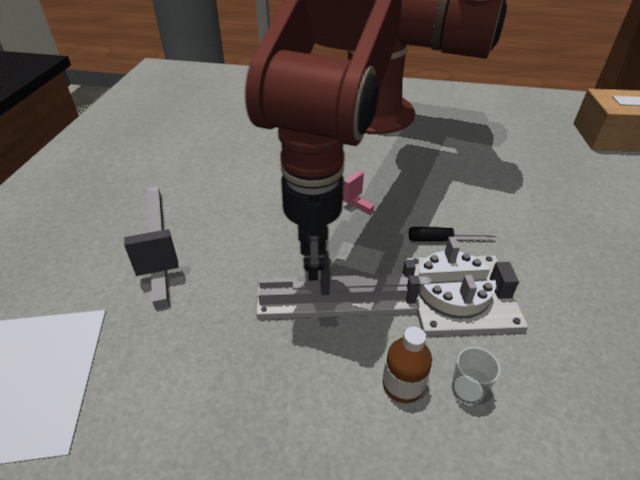

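Emit:
{"api": "drive_tool", "payload": {
  "series": [
    [[-0.027,0.122,0],[0,0,0]],
    [[-0.027,0.122,0],[0,0,0]],
    [[-0.027,0.122,0],[0,0,0]],
    [[-0.027,0.122,0],[0,0,0]],
    [[-0.027,0.122,0],[0,0,0]]
  ]
}}

```text
time: 9.02
ee_pos: [0.6038, 0.01, 0.0496]
eef_rot: [[-0.0, 0.977, 0.213], [-0.0, 0.213, -0.977], [-1.0, -0.0, 0.0]]
contact_force: [-0.3, -1.3, 0.6]
finger_gap: 0.0003
```

Emit:
{"api": "drive_tool", "payload": {
  "series": [
    [[-0.027,0.122,0],[0,0,0]],
    [[-0.027,0.122,0],[0,0,0]],
    [[-0.027,0.122,0],[0,0,0]],
    [[-0.027,0.122,0],[0,0,0]],
    [[0,0,0],[0,0,0]]
  ]
}}

```text
time: 9.43
ee_pos: [0.5946, 0.0504, 0.0495]
eef_rot: [[-0.001, 0.977, 0.215], [0.002, 0.215, -0.977], [-1.0, -0.001, -0.002]]
contact_force: [0.5, 0.0, -0.3]
finger_gap: 0.0001
```

```bash
python3 look.py 7 scene side
```

```text
scene fin [282.8 469.8] 0.93 [0.6135 0.1769 0.078 ]
scene fin [243. 455.] 0.91 [0.5365 0.1613 0.078 ]
scene fin [276.5 456.6] 0.61 [0.6047 0.1598 0.078 ]
scene plate [237.7 147. ] 0.73 [ 0.6083 -0.2868  0.085 ]
scene plate [258.1 389.6] 0.68 [0.5914 0.0665 0.085 ]
scene plate [179.1 356.1] 0.66 [0.41   0.0006 0.085 ]
side fin [360.2 255.9] 0.92 [0.6016 0.1784 0.078 ]
side fin [351.9 309.7] 0.86 [0.5345 0.1575 0.078 ]
side plate [275.4 435.3] 0.67 [0.3716 0.0144 0.085 ]
t 9.7333 tcp [0.5953 0.0479 0.0495] base xy -0.12330145805427178 0.0011793564004619617 tool y yaw rel base 89.96028729992983 F [ 0.6369  0.1565 -0.2654]
```

View pics/scene7.png

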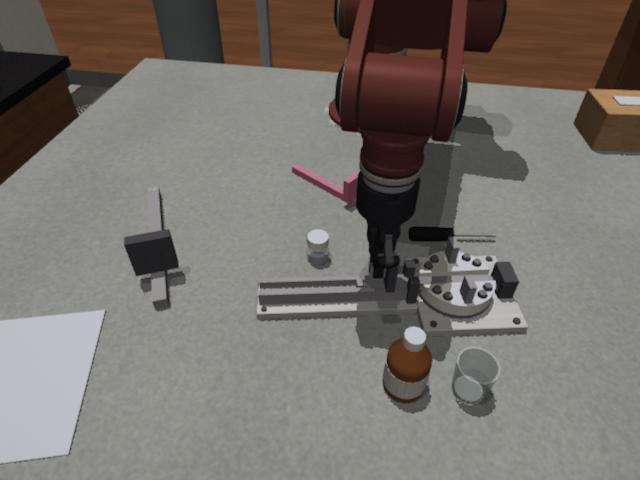

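The plate at (388,270) is about 20 mm short of the posts, and the slot has stayed in line. I close in slowly.

Emit:
{"api": "drive_tool", "payload": {
  "series": [
    [[-0.014,0.061,0],[0,0,0]],
    [[-0.014,0.061,0],[0,0,0]],
    [[-0.014,0.061,0],[0,0,0]],
    [[-0.014,0.061,0],[0,0,0]]
  ]
}}

```text
time: 10.07
ee_pos: [0.591, 0.0678, 0.0497]
eef_rot: [[0.0, 0.977, 0.213], [-0.0, 0.213, -0.977], [-1.0, 0.0, 0.0]]
contact_force: [0.9, -1.6, -1.2]
finger_gap: 0.0001
```

Emit:
{"api": "drive_tool", "payload": {
  "series": [
    [[-0.008,0.037,0],[0,0,0]],
    [[0,0,0],[0,0,0]]
  ]
}}

```text
time: 10.23
ee_pos: [0.5902, 0.0711, 0.0497]
eef_rot: [[0.0, 0.977, 0.214], [-0.0, 0.214, -0.977], [-1.0, 0.0, 0.0]]
contact_force: [1.1, -1.5, -1.1]
finger_gap: 0.0002
```

Emit:
{"api": "drive_tool", "payload": {
  "series": [
    [[-0.005,0.025,0],[0,0,0]],
    [[0,0,0],[0,0,0]]
  ]
}}

```text
time: 10.4
ee_pos: [0.5902, 0.0712, 0.0497]
eef_rot: [[0.001, 0.977, 0.214], [-0.003, 0.214, -0.977], [-1.0, 0.0, 0.004]]
contact_force: [2.1, -6.2, -1.5]
finger_gap: -0.0002
```

```bash
python3 look.py 8 scene
```

```text
scene fin [241.8 451.6] 0.94 [0.5347 0.1564 0.078 ]
scene fin [280.  468.5] 0.7 [0.6086 0.1755 0.078 ]
scene fin [271.5 408.7] 0.7 [0.6062 0.0944 0.078 ]
scene plate [256.1 402.4] 0.94 [0.5844 0.0842 0.085 ]
scene plate [238.9 147.4] 0.61 [ 0.6106 -0.2851  0.085 ]
scene plate [177.5 358.4] 0.59 [0.4046 0.004  0.085 ]
t 10.55 tcp [0.5902 0.0712 0.0497] base xy -0.09947508418014951 0.0011373965079069029 tool y yaw rel base 89.98878698659306 F [ 1.0053 -6.3932 -1.3788]
```

View pics/scene8.png

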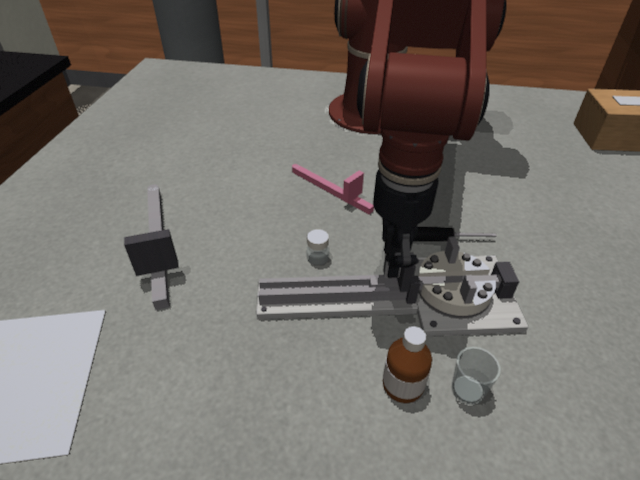

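The tip stopped at base x -99.5 mm, where I expected it at home, and the force is rising. One small nudge to confirm, then I retreat.

Emit:
{"api": "drive_tool", "payload": {
  "series": [
    [[-0.005,0.025,0],[0,0,0]],
    [[0,0,0],[0,0,0]],
    [[0,0,0],[0,0,0]]
  ]
}}

```text
time: 10.8
ee_pos: [0.5902, 0.0713, 0.0497]
eef_rot: [[0.001, 0.977, 0.213], [-0.007, 0.213, -0.977], [-1.0, -0.0, 0.007]]
contact_force: [2.8, -12.2, -1.9]
finger_gap: 0.0002
```

Emit:
{"api": "drive_tool", "payload": {
  "series": [
    [[0.04,-0.18,0],[0,0,0]],
    [[0.06,-0.26,0],[0,0,0]],
    [[0,0,0.4],[0,0,0]],
    [[0,0,0.5],[0,0,0]],
    [[0,0,0.5],[0,0,0]]
  ]
}}

```text
time: 11.22
ee_pos: [0.5961, 0.0392, 0.1614]
eef_rot: [[-0.004, 0.977, 0.212], [0.002, 0.212, -0.977], [-1.0, -0.004, -0.003]]
contact_force: [0.7, 0.3, 1.1]
finger_gap: -0.0002
```

Emit:
{"api": "drive_tool", "payload": {
  "series": [
    [[0,0,0],[0,0,0]],
    [[0,0,0],[0,0,0]]
  ]
}}

```text
time: 11.38
ee_pos: [0.5998, 0.0394, 0.166]
eef_rot: [[0.007, 0.977, 0.213], [0.001, 0.213, -0.977], [-1.0, 0.007, 0.001]]
contact_force: [-0.1, 0.3, -1.2]
finger_gap: -0.0001
```

```bash
python3 look.py 9 scene wrist; python3 - <<'E'
from fit import *
p=np.load('p.npy')
for d in bot.tip_of('wrist','bar_plate')[:2]+bot.tip_of('scene','bar_plate')[:1]:print(d)
for c in('wrist','scene'):print(c,'home plate expected',proj(c,[W(p,(-.088,0,.085))])[0][::-1])
E
```

```text
scene fin [241.4 454.2] 0.75 [0.5332 0.1603 0.078 ]
scene fin [284.3 467. ] 0.56 [0.6169 0.1729 0.078 ]
scene plate [175.5 358. ] 0.88 [0.3988 0.0027 0.085 ]
scene plate [257.2 402.3] 0.79 [0.5866 0.0842 0.085 ]
scene plate [238.6 146.6] 0.67 [ 0.6102 -0.2865  0.085 ]
wrist fin [  0.  258.7] 0.96 [0.5359 0.1603 0.078 ]
wrist plate [180. 329.] 0.94 [0.5888 0.0823 0.085 ]
t 11.6833 tcp [0.5963 0.0395 0.1594] base xy -0.13171910347538968 0.001989333300883772 tool y yaw rel base 89.99162141636947 F [-0.1509  0.3631 -0.6851]
{'location': [180.0, 329.0], 'confidence': 0.94}
{'location': [175.5, 358.0], 'confidence': 0.88}
wrist home plate expected [178.8491 328.2926]
scene home plate expected [258.2161 401.1886]
```

View pics/wrist9.png

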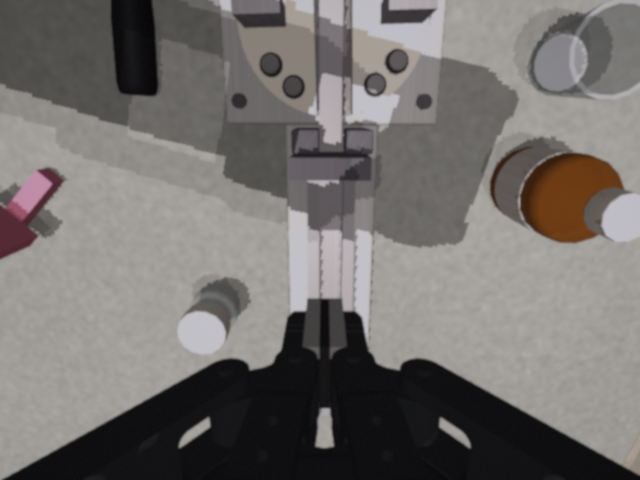

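View pics/scene9.png

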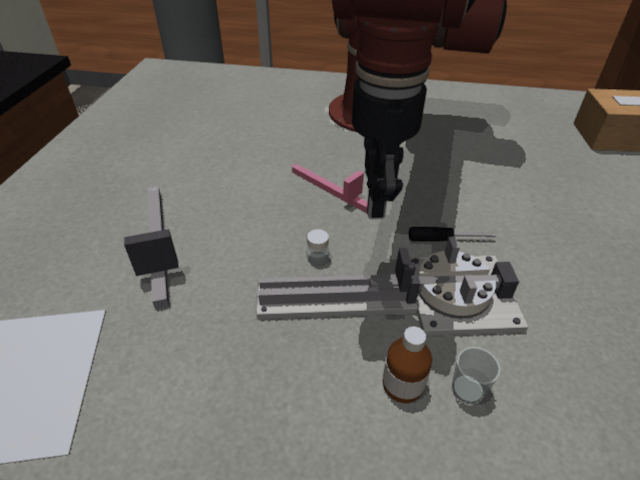

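The plate sits against the posts, at (180,329) in the wrist view where (179,328) was expected. The bar runs through the slot into the keeper, and the bystanders have not moved. I'm handing in.

```bash
python3 -c "
from cell import bot
print(bot.finish_job())"
```

```text
the job is handed in; nothing more can be done
None
```

I turned the carousel about 80° counter-clockwise by pushing one fin with the closed fingertips. I then pushed the bar by its plate through the slot until it stopped against the posts, backed off and handed in at about 11.7 s. No verdict was reported.

- **Bar home:** the plate showed at pixel (180,329) in the wrist view, against (179,328) expected at home. The scene camera agreed within about 1–2 px. On the last nudge the tip did not advance and the force rose to about 12 N.
- **Slot alignment:** measured from the slot edges before the bar went in, it was about 1.3° off the bar line, well inside the limit. The fin detections gave rougher and partly disagreeing angles: wrist 12.7°, scene 10.9° and side about 20°, against 12.3° expected. I relied on the slot edges, and the bar then went through.
- **Bystanders and clearance:** the bottle, jar, beaker and screwdriver look unmoved in the pictures. The arm was clear of everything at hand-in.

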